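# Dock an electronic shelf label behind the shelf lip and hold it while it pairs

### The arm

A 6-joint arm with a two-finger parallel gripper is mounted at the origin on the work surface. World frame = base frame: x ahead of the robot, y to its left, z up, the work surface at z = 0. Lengths are in m, angles in rad, forces in N, time in s.
With the tool pointing down it reaches from about 0.35 to 0.875 m from the base axis. Payload 4.2 kg.
Tool frame: the origin (TCP) lies at the very end of the fingers, on their centre line; the grasp point (between the pads) lies 19 mm behind it (env.pinch_z is the distance from the TCP to the grasp point, in m); x points along the fingers, y is the direction in which the jaws open and shut, and the axes are right-handed (so a half turn about x gives the same grasp; the last joint's range is limited). The gripper opens to 87 mm and grips with 3 to 60 N. Pads are 19 mm wide; open, the fingers measure 117 mm over their backs; the gripper's body (75 mm by 190 mm) begins 51 mm behind the grasp point.
Start: joints at [-0.887, 0.385, 0.008, 0, -1.194, -0.259], TCP at [0.258, -0.569, 0.223] pointing down, gripper open.
Joint ranges: [-3.14, 3.14], [-1.21, 2.06], [-1.07, 1.41], [-3.16, 2.05], [-2.99, -0.16], [-3.1, 3.1]. Speed limits (rad/s): [2.79, 2.79, 3.14, 3.14, 3.14, 3.14].

### API

Orientations are given as a unit quaternion [w, x, y, z].
In Python, from plant import env gives the robot as it stands.
- The arm moves only by the tool carry_out, never from a script. Its argument "targets" is a list of rows, each an object of numbers: "gripper": the opening in per cent of the stroke, from 0 (shut) to 100 (fully open); "x", "y", "z": the shift along the tool's x, y, z in cm; "turn": the turn about the tool's x in degrees. A call has 1 to 10 rows; each row is the pose to reach, as a shift and turn from the pose measured when the call began, along the tool's axes at that moment; what a row does not reach only later rows make up. A row lasts 1/12 s, in which the tool goes at most 41.7 mm and 7.16 degrees, less where a joint would pass 70% of its speed; a pose out of reach is approached as far as the arm can. A call with a gripper value outside its range is refused whole. The fingers move at their own pace and stop on an object; the grip force is fixed at half the most. Time passes only in rows, so rows that repeat a pose let the fingers close. It gives the time, the measured TCP pose, the force and the opening at its end, in the units of the state.
- env.sense(): the state, without advancing time (a new reading comes with each control period).
- env.get_image(name): name is "scene" or "top"; returns the picture (480x640x3 uint8, red, green, blue); there is no depth.
- env.camera_model(name): a dict with "fx", "fy", "cx", "cy" (pixels), "k1" (the pictures are not rectified: a ray, as slopes to the right and down, at radius r is drawn at 1 + k1 r^2 times it, then the intrinsics apply), "rvec" (rotation vector, rad) and "tvec" (3), from world to camera coordinates, as OpenCV has them. Camera axes: x right, y down, z forward; pixel columns grow to the right and rows downward; lengths in m; the calibration is good to about 2 mm. A picture is of the moment at which its call begins. camera_model takes no time and is no camera call.
- env.finish_job(): hands the job in, once; it reports no verdict.
Trained networks look in the newest picture that a camera, given by its name, has taken for a name from the list of things; names that differ only in an ending like _2 or _b are one class to them, and where a whole thing is asked for, a point or a joint stands for the part that bears it (a point fixed in the world has none). Each returns a list of dicts, best first, with "confidence" (0 to 1); they miss things now and then, are a little off and sometimes report something else, mostly with a low value. They report only what shows in the picture. A call takes as long as a camera call.
- env.cut_out(target, camera): "mask" (480x640 bool, what is visible of it).
- env.mark_of(target, camera): "at" ([x, y, z] in m, in world coordinates, good to about 4 mm: a listed point, or the origin of a listed thing).
The state is a dict: "time": time; "q": joint angles; "dq": joint speeds; "joint_torque": joint torques, N m; "eef_pos": TCP position; "orientation": TCP orientation; "contact_force": force on the tool from outside, world axes, zero at the start; "moment": the same for the moment, N m; "grip_width": finger opening in m.
Only numpy, scipy, OpenCV 4.12 (cv2) and the standard library are available. Lean on these libraries where they do the work, as an engineer would, in place of code of your own. Each camera call takes 0.05 s, during which the arm holds its last target.

### The job

The red-rimmed electronic shelf label has to be paired with the one empty dock on the front edge of the low reagent shelf. Press the green button of the pairing hub fully down and let it come up again; then take the red-rimmed label out of the stand and push its tongue straight down behind the shelf lip into the empty dock, screen facing out over the lip, until its shoulders sit down on the lip and dock against the spring - firmly, but without forcing it. Finish while still holding it pressed home, as pairing takes a while and the spring lifts the label as soon as it is let go; leave the blue labels, the bottles and jars, the beaker and the spatula where they are.

Things in the scene. Friction and masses are not known exactly. Their poses are not given: they have to be found in the camera images.
- label_red: red-rimmed electronic label, about 60 g, upright in a slot of the stand. Origin: centre of the tongue's underside; z up, y along its width, screen faces -x. Tongue 56 mm wide, 8 mm thick, 26 mm long, lower edge rounded. Body above it 76 mm wide, 12 mm thick, z 26 to 70 mm; its underside forms the shoulders. Pinch the body across its 12 mm (front to back)
- label_red_screen (a point): centre of the red label's screen face, 48 mm above the underside of its tongue; at the start it faces roughly towards the robot
- stand: fixed white label stand, 56 mm (x) by 270 mm (y), 34 mm tall, origin under its centre. Three slots in line along y, 90 mm apart, 59 by 11 mm, 29 mm deep; a label stands in each with its shoulders on the stand's top and its origin 8 mm above the bench. The red label may be in any slot, two blue-rimmed ones in the others
- shelf: fixed low reagent shelf, 180 mm deep (x), 320 mm wide (y), board top 70 mm above the bench; origin at bench height under its centre; front towards -x. A 3 mm aluminium lip stands along the front edge, its top 34 mm above the board. Bottles and jars up to 100 mm tall stand 70 mm or more behind the dock slots
- dock: empty dock, fixed on the board right behind the lip, yaw as the shelf, in one of 3 places 100 mm apart (the others hold locked-in blue labels). Origin: centre of its slot at board height; x away from the lip, y along it. Slot 62 mm (y) by 11 mm (x), the lip its front wall, mouth 34 mm above the board. Label home: shoulders on lip and dock tops, tongue's underside 8 mm above this origin
- dock_mouth (a point): centre of the mouth of the empty dock's slot, level with the tops of the lip and dock, 34 mm above the board
- shoe (a joint): the sprung contact shoe in the floor of the empty dock: 0 = up (its top 16 mm above the board, 18 mm below the slot's mouth), 0.008 = fully down (m). The spring pushes back with 4 N at the first touch and 9 N fully down; it lifts the label when let go
- hub: fixed white pairing hub, 100 mm (x) by 90 mm (y), 30 mm tall, with two black stub aerials 60 mm high at its far corners; origin at the centre of its underside
- pair_button_top (a point): centre of the top face of the hub's green push button (26 mm across), 15 mm to -x of the hub's centre; press straight down
- pair_button (a joint): travel of the green button: 0 = up, 0.006 = fully down (m); spring return, about 5 N fully down
- label_blue1: blue-rimmed label in the stand, same make as the red one; leave it there
- label_blue2: blue-rimmed label in the stand, same make as the red one; leave it there
- jar_amber: amber jar on the shelf, 60 mm across, 100 mm tall, origin under its centre; leave alone
- jar_white: white jar with blue cap on the shelf, 56 mm across, 85 mm tall, origin under its centre; leave alone
- bottle_clear: clear bottle on the shelf, 54 mm across, 95 mm tall, origin under its centre; leave alone
- beaker: empty glass beaker on the bench, 72 mm across, 90 mm tall, origin under its centre; leave alone
- spatula: steel spatula lying on the bench, 190 mm long; leave alone

How it is judged:
By the outcome, as a careful person would: the job done as asked, in the order asked, and still so for the second after the job is handed in, while the arm keeps its last pose, push and grip.
It also fails if it takes over 58 s, if anything falls off the work surface, if the arm or the gripper's body presses on something with over 40 N, if the wrist force passes 120 N, or if a joint passes its speed limit or range.

## Working session

There is one attempt and no reset: what is moved stays moved. The work goes in short steps, Python scripts to look and compute and a tool call to move; the robot and the scene stay as the last step left them, time stands still between calls to the robot, and variables do not carry over. Pictures are saved under pics/ and viewed, and the job is handed in when it is done.

Besides the shell and the picture viewer there is one more tool, called by a JSON object that holds its "name" and its "arguments". carry_out: Moves the arm, as the interface text tells. Its arguments: {"type":"object","properties":{"targets":{"type":"array","items":{"type":"object","properties":{"gripper":{"type":"number"},"x":{"type":"number"},"y":{"type":"number"},"z":{"type":"number"},"turn":{"type":"number"}}}}},"required":["targets"]}

```bash
mkdir -p pics; ls; python3 - <<'E'
from plant import env
import cv2
print(env.sense()); print(env.pinch_z)
for c in ("scene","top"):
    im=env.get_image(c); cv2.imwrite(f"pics/{c}0.png",im[:,:,::-1])
    m=env.camera_model(c); print(c,m)
for t,c in [("label_red","top"),("label_red_screen","scene"),("label_red","scene"),("stand","top"),("shelf","top"),("dock","top"),("dock_mouth","top"),("dock_mouth","scene"),("pair_button_top","top"),("pair_button_top","scene"),("hub","top")]:
    r=env.mark_of(t,c); print(t,c,[(d["confidence"],d["at"]) for d in r[:3]])
print(env.sense()["time"])
E
```

```text
pics
{'time': 0.0, 'q': array([-8.87378350e-01,  3.85565907e-01,  6.64817889e-03, -5.08460283e-04,
       -1.19398401e+00, -2.58591829e-01]), 'dq': array([-8.01341002e-04,  1.16040285e-03,  2.44416053e-04, -2.40797857e-04,
       -2.31517660e-05, -8.99502154e-05]), 'joint_torque': array([-4.96723260e-04, -3.90664279e+01,  1.87409949e+01,  4.22000617e+00,
        1.09912996e-02, -1.97866420e-04]), 'eef_pos': array([ 0.25737607, -0.56889864,  0.22146129]), 'orientation': array([ 0.69103927, -0.14826773,  0.69141705,  0.14974602]), 'contact_force': array([-0.50293405, -0.29631632,  0.70512352]), 'moment': array([ 0.03801721, -0.03417879,  0.00703688]), 'grip_width': 0.08702839505233319}
0.0187
scene {'fx': 467.24084616127533, 'fy': 467.24084616127533, 'cx': 319.4361224018407, 'cy': 239.0884942415046, 'k1': -0.043472885914061295, 'rvec': array([ 2.07609454,  1.39246854, -0.52150447]), 'tvec': array([-0.15632202, -0.34681253,  1.53110424])}
top {'fx': 605.323538752209, 'fy': 605.323538752209, 'cx': 316.3236723081442, 'cy': 232.11877689828322, 'k1': -0.18668994126733415, 'rvec': array([ 2.19404868, -2.1599189 ,  0.13366611]), 'tvec': array([-0.07841287,  0.59774752,  1.40578676])}
label_red top [(0.53, [0.4844, -0.2485, 0.0068])]
label_red_screen scene [(0.77, [0.4724, -0.2484, 0.0537])]
label_red scene [(0.88, [0.4828, -0.2546, 0.0062])]
stand top [(0.89, [0.4726, -0.247, 0.0002])]
shelf top [(0.82, [0.6848, 0.1146, 0.0006])]
dock top [(0.67, [0.6002, 0.1261, 0.0706])]
dock_mouth top [(0.85, [0.6048, 0.1208, 0.1002])]
dock_mouth scene [(0.72, [0.6018, 0.1215, 0.1038]), (0.24, [0.6866, 0.1163, -0.004])]
pair_button_top top [(0.52, [0.4731, -0.3395, 0.0075]), (0.46, [0.4305, -0.0128, 0.0495])]
pair_button_top scene [(0.61, [0.4294, -0.0149, 0.054])]
hub top [(0.8, [0.4447, -0.0162, -0.0002])]
0.65
```

View pics/scene0.png

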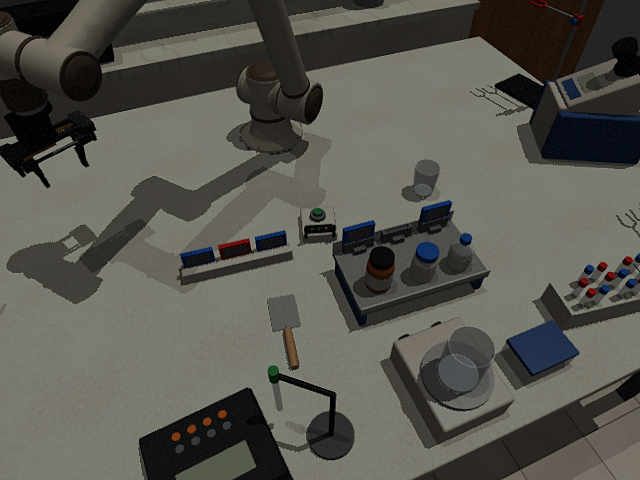

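View pics/top0.png

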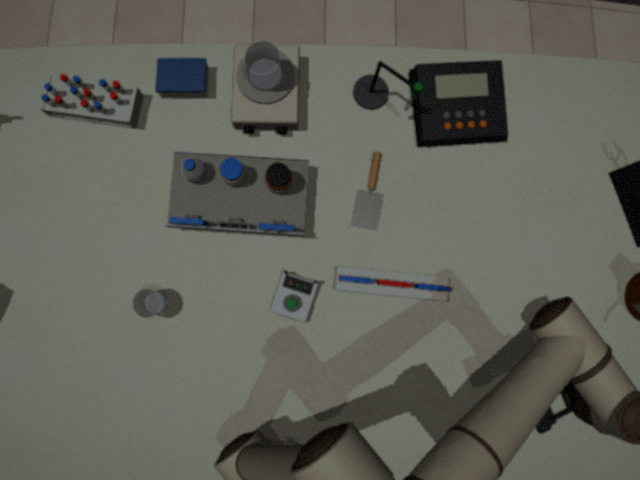

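Red label: middle slot (top px ~395,283; scene ~235,248). Empty dock: middle place, between two blue labels (top px ~235,223). Button at top px ~(292,302). Now measuring positions and yaws.

```bash
cat > h.py <<'E'
import numpy as np, cv2
from plant import env
def ray(cam,uv):
    m=env.camera_model(cam); R=cv2.Rodrigues(m["rvec"])[0]; t=m["tvec"]
    uv=np.atleast_2d(np.asarray(uv,float))
    K=np.array([[m["fx"],0,m["cx"]],[0,m["fy"],m["cy"]],[0,0,1]])
    p=cv2.undistortPoints(uv.reshape(-1,1,2),K,np.array([m["k1"],0,0,0,0])).reshape(-1,2)
    # model: drawn = ray*(1+k1 r^2) = OpenCV forward distortion
    d=np.c_[p,np.ones(len(p))]@R; return -R.T@t,d
def at(cam,uv,z):
    o,d=ray(cam,uv); return o+d*((z-o[2])/d[:,2])[:,None]
def proj(cam,P):
    m=env.camera_model(cam)
    K=np.array([[m["fx"],0,m["cx"]],[0,m["fy"],m["cy"]],[0,0,1]])
    return cv2.projectPoints(np.atleast_2d(np.asarray(P,float)),m["rvec"],m["tvec"],K,np.array([m["k1"],0,0,0,0]))[0].reshape(-1,2)
E
python3 - <<'E'
from h import *
a=env.get_image("top"); s=env.get_image("scene")
cv2.imwrite("pics/a1.png",cv2.resize(a[200:330,150:470],None,fx=2.5,fy=2.5,interpolation=cv2.INTER_CUBIC)[:,:,::-1])
cv2.imwrite("pics/s1.png",cv2.resize(s[180:330,160:500],None,fx=2.3,fy=2.3,interpolation=cv2.INTER_CUBIC)[:,:,::-1])
for im,cam in((a,"top"),(s,"scene")):
    hsv=cv2.cvtColor(im,cv2.COLOR_RGB2HSV)
    for n,lo,hi in(("blue",(100,120,50),(125,255,255)),("red",(0,150,70),(8,255,255)),("red2",(172,150,70),(180,255,255)),("green",(50,100,40),(85,255,255))):
        m=cv2.inRange(hsv,lo,hi); k,l,st,c=cv2.connectedComponentsWithStats(m)
        for i in range(1,k):
            if st[i,4]>25 and 160<c[i][0]<500 and 180<c[i][1]<330:
                pts=np.argwhere(l==i)[:,::-1].astype(np.float32)
                print(cam,n,st[i],c[i].round(1),[np.round(v,1) for v in cv2.minAreaRect(pts)])
for t in("label_red","stand","dock","hub","pair_button_top"):
    for cam in("top","scene"):
        for d in env.cut_out(t,cam)[:2]:
            pts=np.argwhere(d["mask"])[:,::-1].astype(np.float32)
            print(t,cam,d["confidence"],len(pts),pts.mean(0).round(1),[np.round(v,1) for v in cv2.minAreaRect(pts)])
E
```

```text
top blue [170 218  34   7 187] [186.7 220.7] [array([186.5, 221. ]), array([ 6., 33.]), np.float64(90.0)]
top blue [259 223  36   8 195] [276.4 226.7] [array([276.5, 226.7]), array([35.1,  6.1]), np.float64(2.5)]
top blue [340 276  33   7 140] [355.9 279.1] [array([356. , 279.1]), array([32.2,  4.3]), np.float64(6.0)]
top blue [416 284  34   7 145] [432.6 287.2] [array([432.6, 287.2]), array([33. ,  4.4]), np.float64(6.3)]
top red [378 280  34   7 135] [394.6 283.1] [array([394.5, 283.1]), array([33.1,  4.2]), np.float64(6.0)]
top green [287 298  10  10  86] [291.5 302.6] [array([291.5, 302.5]), array([9., 9.]), np.float64(90.0)]
scene blue [422 200  30  11 111] [436.4 205.1] [array([436.6, 205.1]), array([ 3.7, 29.3]), np.float64(75.3)]
scene blue [343 220  32  12 126] [358.4 225.6] [array([358.5, 225.6]), array([ 4.1, 31.2]), np.float64(75.1)]
scene blue [255 230  31  11 115] [269.6 235.1] [array([269.8, 235. ]), array([ 3.7, 30.6]), np.float64(77.5)]
scene blue [461 233  11   9  74] [466.1 237. ] [array([466., 237.]), array([ 8., 10.]), np.float64(90.0)]
scene blue [416 242  23  1
[... 886 characters left out ...]
), np.float64(77.5)]
stand scene 0.22 502 [234.3 248.9] [array([234.2, 249.1]), array([15.9, 32.8]), np.float64(77.7)]
dock top 0.54 279 [234.1 224.1] [array([234.1, 223. ]), array([34.3, 10.7]), np.float64(4.1)]
dock scene 0.74 337 [396.1 235. ] [array([396.6, 235. ]), array([15.1, 32.7]), np.float64(74.4)]
hub top 0.57 1617 [293.7 296.8] [array([293.7, 296.3]), array([39.3, 43.5]), np.float64(19.0)]
hub scene 0.95 1147 [318.2 225. ] [array([318.3, 224.8]), array([34. , 34.8]), np.float64(85.8)]
hub scene 0.38 79 [317.4 212. ] [array([317.5, 212. ]), array([8., 9.]), np.float64(90.0)]
pair_button_top scene 0.71 460 [271.  240.9] [array([270.9, 240.9]), array([15.5, 30.8]), np.float64(78.7)]
```

View pics/a1.png

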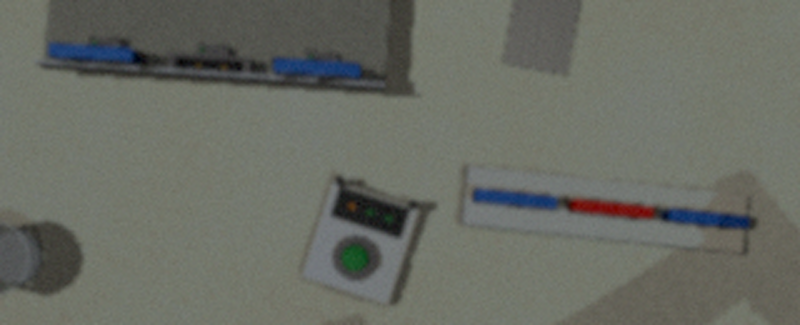

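View pics/s1.png

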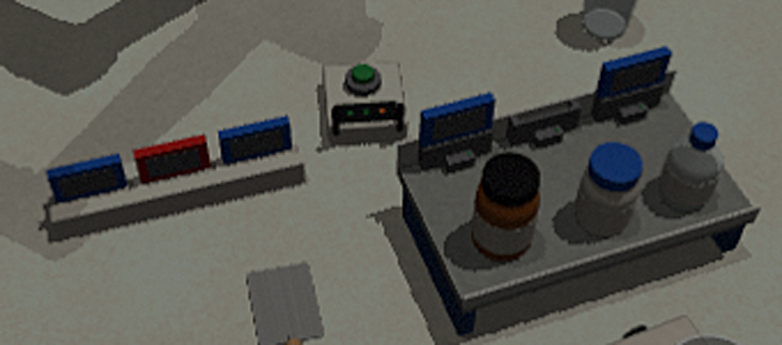

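```bash
python3 - <<'E'
from h import *
f=lambda c,uv,z:at(c,uv,z).round(4)
print("cam",ray("top",[[0,0]])[0],ray("scene",[[0,0]])[0])
print("stand labels top z.078"); L=f("top",[[355.9,279.1],[394.6,283.1],[432.6,287.2]],.078); print(L, np.degrees(np.arctan2(-(L[0]-L[2])[0],(L[0]-L[2])[1])))
print("shelf labels z.148"); S=f("top",[[186.7,220.7],[276.4,226.7]],.148);print(S,S.mean(0),np.linalg.norm(S[0]-S[1]),np.degrees(np.arctan2(-(S[0]-S[1])[0],(S[0]-S[1])[1])))
# scene: upper stripe of labels (rim top)
print("scene stand z.076",f("scene",[[269.6,235.1],[232.8,243.4],[196.2,251.8]],.076))
print("scene shelf z.146",f("scene",[[436.4,205.1],[358.4,225.6]],.146))
print("button top z.04",f("top",[[291.5,302.6]],.04),"z.054",f("top",[[291.5,302.6]],.05),f("scene",[[317.6,210.9]],.04),f("scene",[[317.6,210.9]],.05))
# triangulate button
def tri(a,b):
    o1,d1=ray("top",[a]);o2,d2=ray("scene",[b]);d1=d1[0];d2=d2[0]
    A=np.c_[d1,-d2];x=np.linalg.lstsq(A,o2-o1,rcond=None)[0]
    p,q=o1+x[0]*d1,o2+x[1]*d2;return ((p+q)/2).round(4),np.linalg.norm(p-q).round(4)
print("tri button",tri([291.5,302.6],[317.6,210.9]))
print("tri red",tri([394.6,283.1],[232.8,243.4]))
# stand top corners in zoom a1
z=lambda u,v:[150+u/2.5,200+v/2.5]
print("stand top corners",f("top",[z(467,166),z(461,223),z(745,250),z(750,195)],.034))
print("lip ends",f("top",[z(42,66),z(385,87)],.104))
E
```

```text
cam [ 0.44990576 -0.04295487  1.46130995] [ 1.23041944 -0.33303051  0.92959904]
stand labels top z.078
[[ 0.4876 -0.1603  0.078 ]
 [ 0.4795 -0.2495  0.078 ]
 [ 0.4709 -0.3381  0.078 ]] -5.3658074076013165
shelf labels z.148
[[0.6072 0.2181 0.148 ]
 [0.5972 0.0204 0.148 ]] [0.6022  0.11925 0.148  ] 0.19795274688672546 -2.895649494046113
scene stand z.076 [[ 0.4871 -0.1616  0.076 ]
 [ 0.4787 -0.2519  0.076 ]
 [ 0.471  -0.3394  0.076 ]]
scene shelf z.146 [[0.6081 0.2204 0.146 ]
 [0.5975 0.0204 0.146 ]]
button top z.04 [[ 0.4314 -0.0133  0.04  ]] z.054 [[ 0.4316 -0.0135  0.05  ]] [[ 0.4226 -0.0093  0.04  ]] [[ 0.4317 -0.0129  0.05  ]]
tri button (array([ 0.4317, -0.0132,  0.0501]), np.float64(0.0006))
tri red (array([ 0.4793, -0.2508,  0.0762]), np.float64(0.0022))
stand top corners [[ 0.5181 -0.1185  0.034 ]
 [ 0.4643 -0.1135  0.034 ]
 [ 0.4414 -0.3849  0.034 ]
 [ 0.4939 -0.3898  0.034 ]]
lip ends [[ 0.5988  0.2723  0.104 ]
 [ 0.5848 -0.04    0.104 ]]
```

```bash
cat >> h.py <<'E'
from scipy.spatial.transform import Rotation as Ro
def R_now(s=None):
    s=s or env.sense(); q=s["orientation"]; return Ro.from_quat([q[1],q[2],q[3],q[0]]).as_matrix()
def go(P,yaw=None):
    """P: TCP target world. yaw: deg of thing (its x axis); jaws along it. prints delta in tool axes"""
    s=env.sense(); R=R_now(s); d=R.T@(np.asarray(P)-s["eef_pos"])*100
    print("pos",s["eef_pos"].round(4),"t",round(s["time"],2),"F",s["contact_force"].round(1),"w",round(s["grip_width"],4))
    print("x-axis",R[:,0].round(4),"y-axis",R[:,1].round(4), "delta cm",d.round(2))
    if yaw is not None:
        j=R.T@np.array([np.cos(np.radians(yaw)),np.sin(np.radians(yaw)),0])
        a=np.degrees(np.arctan2(j[2],j[1])); print("turn",round(a,2),"or",round((a+180+180)%360-180,2))
E
python3 -c "
from h import *
print(env.sense()['q'])
go([.4317,-.0132,.11],-5.3)"
```

```text
[-8.87410651e-01  3.84683270e-01  7.89393991e-03  2.46941110e-05
 -1.19400076e+00 -2.58620446e-01]
pos [ 0.2576 -0.5694  0.2226] t 1.25 F [-0.2 -0.2 -0.2] w 0.0871
x-axis [-0. -0. -1.] y-axis [-0.4121  0.9111 -0.    ] delta cm [11.25 43.5  38.79]
turn 119.64 or -60.36
```

{"name": "carry_out", "arguments": {"targets": [{"x": 0,"y": 4,"z": 3.6,"turn": -6,"gripper": 0},{"x": 0,"y": 8,"z": 7.1,"turn": -12,"gripper": 0},{"x": 0,"y": 12,"z": 10.7,"turn": -18,"gripper": 0},{"x": 0,"y": 16,"z": 14.3,"turn": -24,"gripper": 0},{"x": 0,"y": 20,"z": 17.8,"turn": -30,"gripper": 0},{"x": 0,"y": 24,"z": 21.4,"turn": -36,"gripper": 0},{"x": 0,"y": 28,"z": 25,"turn": -42,"gripper": 0},{"x": 0,"y": 32,"z": 28.5,"turn": -48,"gripper": 0},{"x": 0,"y": 36,"z": 32.1,"turn": -54,"gripper": 0},{"x": 0,"y": 40,"z": 35.7,"turn": -60,"gripper": 0}]}}

```text
time: 2.08
eef_pos: [0.3822, -0.1699, 0.223]
orientation: [0.523, -0.476, 0.523, 0.476]
contact_force: [1.2, -0.1, 0.0]
grip_width: 0.0279
```

```bash
python3 -c "
from h import *
print(env.sense()['q'])
go([.4317,-.0132,.075],-5.3)"
```

```text
[-2.62528418e-02  2.22794144e-02 -4.60645517e-01  1.16301162e-04
 -1.08649459e+00 -6.75392762e-02]
pos [ 0.3822 -0.1699  0.223 ] t 2.08 F [ 1.2 -0.1  0. ] w 0.0279
x-axis [ 1.4e-03 -1.0e-04 -1.0e+00] y-axis [-0.9956  0.0936 -0.0014] delta cm [14.81 -3.44 16.07]
turn 179.93 or -0.07
```

{"name": "carry_out", "arguments": {"targets": [{"x": 2,"y": -0.8,"z": 4,"gripper": 0},{"x": 5,"y": -1.7,"z": 8,"gripper": 0},{"x": 7,"y": -2.6,"z": 12,"gripper": 0},{"x": 10,"y": -3.4,"z": 16,"gripper": 0},{"x": 13,"y": -3.4,"z": 16.1,"gripper": 0},{"x": 14.8,"y": -3.4,"z": 16.1,"gripper": 0},{"x": 14.8,"y": -3.4,"z": 16.1,"gripper": 0},{"x": 14.8,"y": -3.4,"z": 16.1,"gripper": 0}]}}

```text
invalid input at $.targets[0]: expected keys gripper, x, y, z, turn
```

```bash
python3 -c "
from h import *
go([.4317,-.0132,.052],-5.3)
a=env.get_image('scene');cv2.imwrite('pics/s2.png',cv2.resize(a[130:270,230:410],None,fx=4,fy=4)[:,:,::-1])"
```

```text
pos [ 0.3822 -0.1699  0.223 ] t 2.08 F [ 1.2 -0.1  0. ] w 0.0279
x-axis [ 1.4e-03 -1.0e-04 -1.0e+00] y-axis [-0.9956  0.0936 -0.0014] delta cm [17.11 -3.43 16.07]
turn 179.93 or -0.07
```

View pics/s2.png

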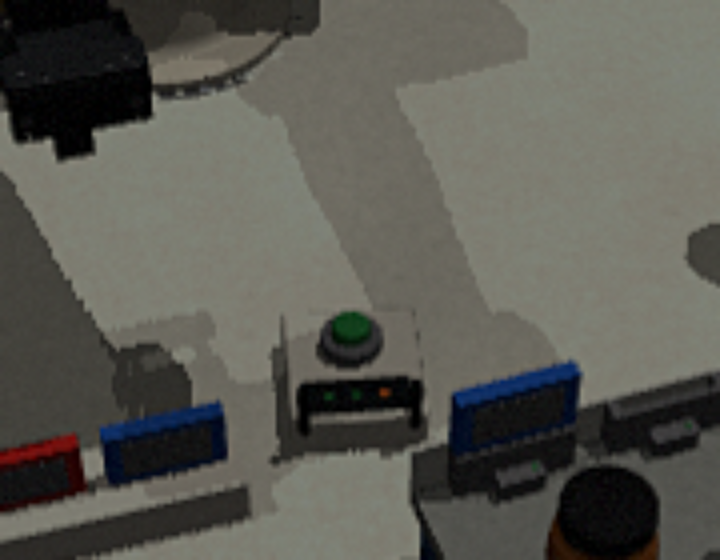

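The move was refused (it needs every key). The arm hasn't moved: the gripper is at the upper left of the crop, and the button is clear at crop (351,328).

{"name": "carry_out", "arguments": {"targets": [{"x": 2,"y": -0.8,"z": 4,"turn": 0,"gripper": 0},{"x": 5,"y": -1.7,"z": 8,"turn": 0,"gripper": 0},{"x": 7,"y": -2.6,"z": 12,"turn": 0,"gripper": 0},{"x": 10,"y": -3.4,"z": 16,"turn": 0,"gripper": 0},{"x": 13,"y": -3.4,"z": 16.1,"turn": 0,"gripper": 0},{"x": 14.8,"y": -3.4,"z": 16.1,"turn": 0,"gripper": 0},{"x": 14.8,"y": -3.4,"z": 16.1,"turn": 0,"gripper": 0},{"x": 14.8,"y": -3.4,"z": 16.1,"turn": 0,"gripper": 0}]}}

```text
time: 2.8
eef_pos: [0.4317, -0.0072, 0.075]
orientation: [0.52, -0.48, 0.52, 0.479]
contact_force: [0.2, -0.4, 0.4]
grip_width: 0.0003
```

```bash
python3 -c "
from h import *
a=env.get_image('scene');cv2.imwrite('pics/s3.png',cv2.resize(a[130:270,230:410],None,fx=4,fy=4)[:,:,::-1])
go([.4317,-.0132,.052],-5.3)"
```

```text
pos [ 0.4329 -0.0072  0.0764] t 2.85 F [-0.6  0.4  0.8] w 0.0003
x-axis [ 4.1e-03  9.0e-04 -1.0e+00] y-axis [-0.9967  0.0816 -0.0041] delta cm [ 2.44  0.08 -0.61]
turn -179.38 or 0.62
```

View pics/s3.png

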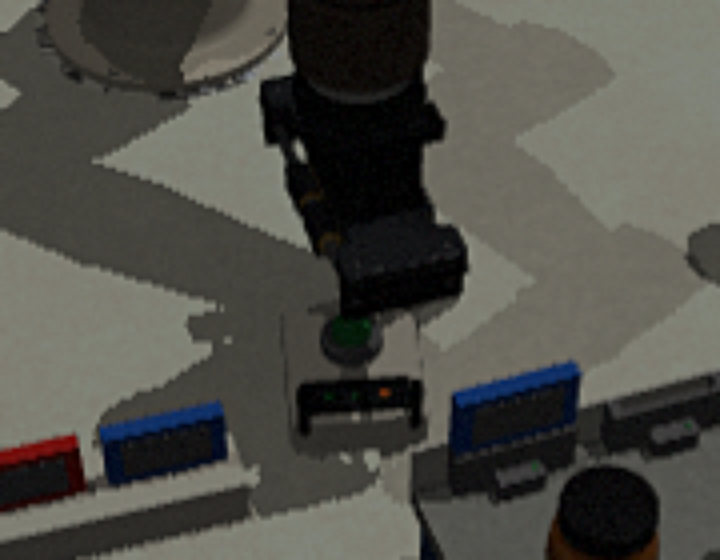

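The gripper is over the button, 6 mm off laterally. Correcting that and going down to just above the button.

{"name": "carry_out", "arguments": {"targets": [{"x": 0,"y": 0,"z": -0.6,"turn": 0.6,"gripper": 0},{"x": 1.0,"y": 0,"z": -0.6,"turn": 0.6,"gripper": 0},{"x": 2.0,"y": 0,"z": -0.6,"turn": 0.6,"gripper": 0},{"x": 2.0,"y": 0,"z": -0.6,"turn": 0.6,"gripper": 0}]}}

```text
time: 3.18
eef_pos: [0.4325, -0.0143, 0.0571]
orientation: [0.525, -0.477, 0.521, 0.475]
contact_force: [0.3, -0.3, 1.1]
grip_width: 0.0
```

```bash
python3 -c "
from h import *
a=env.get_image('scene');cv2.imwrite('pics/s4.png',cv2.resize(a[130:270,230:410],None,fx=4,fy=4)[:,:,::-1])
go([.4317,-.0132,.052],-5.3)"
```

```text
pos [ 0.4329 -0.0141  0.0576] t 3.23 F [ 0.5 -0.7 -0.4] w 0.0005
x-axis [ 0.006   0.0014 -1.    ] y-axis [-0.9956  0.0939 -0.0058] delta cm [0.56 0.13 0.08]
turn 179.91 or -0.09
```

View pics/s4.png

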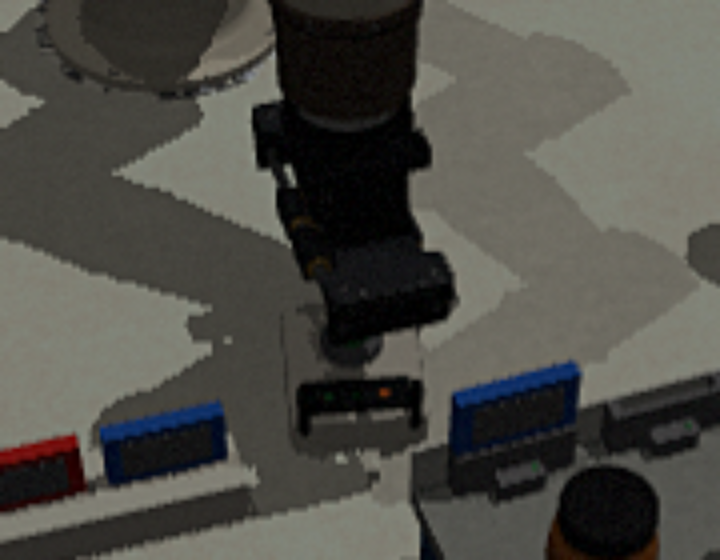

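{"name": "carry_out", "arguments": {"targets": [{"x": 0.4,"y": 0.1,"z": 0.1,"turn": 0,"gripper": 0},{"x": 0.7,"y": 0.1,"z": 0.1,"turn": 0,"gripper": 0},{"x": 0.9,"y": 0.1,"z": 0.1,"turn": 0,"gripper": 0},{"x": 1.1,"y": 0.1,"z": 0.1,"turn": 0,"gripper": 0},{"x": 1.1,"y": 0.1,"z": 0.1,"turn": 0,"gripper": 0}]}}

```text
time: 3.65
eef_pos: [0.4328, -0.0131, 0.047]
orientation: [0.525, -0.478, 0.521, 0.475]
contact_force: [0.7, -3.4, 4.7]
grip_width: 0.0007
```

{"name": "carry_out", "arguments": {"targets": [{"x": 0.2,"y": 0,"z": 0,"turn": 0,"gripper": 0},{"x": 0.3,"y": 0,"z": 0,"turn": 0,"gripper": 0},{"x": 0.3,"y": 0,"z": 0,"turn": 0,"gripper": 0}]}}

```text
time: 3.9
eef_pos: [0.433, -0.0131, 0.0461]
orientation: [0.524, -0.478, 0.52, 0.475]
contact_force: [-5.8, 0.1, 21.5]
grip_width: 0.0005
```

```bash
python3 -c "
from h import *
a=env.get_image('scene');cv2.imwrite('pics/s5.png',cv2.resize(a[180:250,280:370],None,fx=8,fy=8,interpolation=cv2.INTER_CUBIC)[:,:,::-1])
s=env.sense();print(s['eef_pos'],s['contact_force'],s['moment'])"
```

```text
[ 0.43298584 -0.01312034  0.04607707] [-6.3984277  -0.48058264 21.23615836] [-0.10034741  1.88500467  0.00592091]
```

View pics/s5.png

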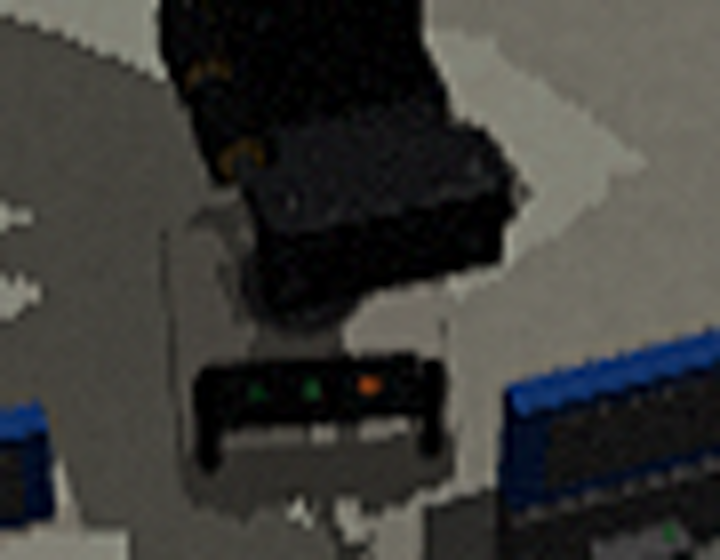

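```bash
python3 -c "
from h import *
im=cv2.imread('pics/scene0.png')[190:240,290:350]
big=cv2.resize(im,None,fx=10,fy=10,interpolation=cv2.INTER_CUBIC); big=np.clip(big.astype(float)*1.8,0,255).astype(np.uint8)
t=np.linspace(0,2*np.pi,60)
for r,z,c in((.013,.052,(0,255,255)),(.021,.03,(255,0,255)),(.021,.040,(255,255,0)),(.021,.046,(0,0,255))):
    P=np.c_[.4317+r*np.cos(t),-.0132+r*np.sin(t),z+0*t]
    p=((proj('scene',P)-[290,190]+.5)*10).astype(int); cv2.polylines(big,[p],True,c,1)
cv2.imwrite('pics/btn.png',big)"
```

```text
(no output)
```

View pics/btn.png

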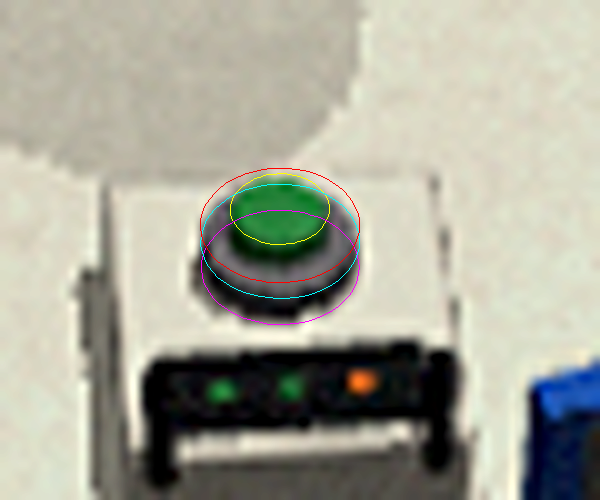

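The overlay puts the button top at ~0.052 and the collar top at ~0.040. Stopping hard at 0.046 with 21 N, past the ~5 N spring, therefore means the button itself bottomed out. Releasing it.

{"name": "carry_out", "arguments": {"targets": [{"x": -1,"y": 0,"z": 0,"turn": 0,"gripper": 0},{"x": -3,"y": 0,"z": 0,"turn": 0,"gripper": 0},{"x": -6,"y": 0,"z": 0,"turn": 0,"gripper": 0},{"x": -10,"y": 0,"z": 0,"turn": 0,"gripper": 50},{"x": -10,"y": 0,"z": 0,"turn": 0,"gripper": 60},{"x": -10,"y": 0,"z": 0,"turn": 0,"gripper": 60}]}}

```text
time: 4.45
eef_pos: [0.4333, -0.0124, 0.1479]
orientation: [0.526, -0.479, 0.519, 0.474]
contact_force: [-0.2, 0.2, -0.2]
grip_width: 0.0132
```

```bash
python3 -c "
from h import *
a=env.get_image('top');cv2.imwrite('pics/t6.png',cv2.resize(a[200:330,150:470],None,fx=2.5,fy=2.5)[:,:,::-1])
a=env.get_image('scene');cv2.imwrite('pics/s6.png',cv2.resize(a[130:270,230:410],None,fx=4,fy=4)[:,:,::-1])
print([ (d['confidence'],d['at']) for d in env.mark_of('pair_button_top','scene')])
go([.4794,-.2507,.15],-5.3)"
```

```text
[(0.57, [0.4295, -0.0122, 0.0519])]
pos [ 0.4311 -0.0133  0.1449] t 4.6 F [-0.   0.9 -0.7] w 0.0244
x-axis [ 4.6e-03  1.0e-04 -1.0e+00] y-axis [-0.9957  0.0921 -0.0045] delta cm [ -0.49  -7.   -23.19]
turn -179.99 or 0.01
```

View pics/s6.png

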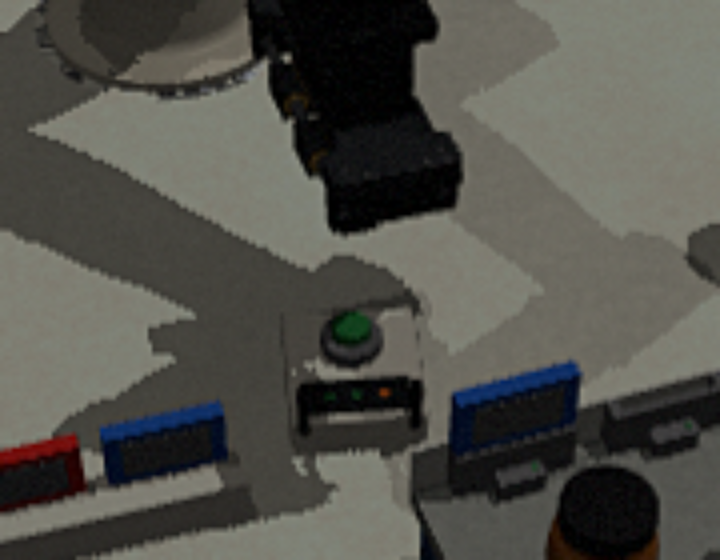

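The button is back up at crop (351,328), where it was before. Moving over the red label.

{"name": "carry_out", "arguments": {"targets": [{"x": -0.5,"y": -1.1,"z": -3.5,"turn": 0,"gripper": 60},{"x": -0.5,"y": -2.2,"z": -7.3,"turn": 0,"gripper": 60},{"x": -0.5,"y": -3.3,"z": -11,"turn": 0,"gripper": 60},{"x": -0.5,"y": -4.5,"z": -15,"turn": 0,"gripper": 60},{"x": -0.5,"y": -5.7,"z": -19,"turn": 0,"gripper": 60},{"x": -0.5,"y": -7,"z": -23.2,"turn": 0,"gripper": 60},{"x": -0.5,"y": -7,"z": -23.2,"turn": 0,"gripper": 60},{"x": -0.5,"y": -7,"z": -23.2,"turn": 0,"gripper": 60},{"x": -0.5,"y": -7,"z": -23.2,"turn": 0,"gripper": 60}]}}

```text
time: 5.35
eef_pos: [0.4782, -0.2505, 0.1481]
orientation: [0.523, -0.476, 0.522, 0.476]
contact_force: [0.0, -0.1, 1.0]
grip_width: 0.0523
```

```bash
python3 -c "
from h import *
go([.4794,-.2507,.0425],-5.3)
a=env.get_image('top');cv2.imwrite('pics/t7.png',cv2.resize(a[200:360,280:480],None,fx=3.5,fy=3.5)[:,:,::-1])
"
```

```text
pos [ 0.4782 -0.2505  0.1481] t 5.35 F [ 0.  -0.1  1. ] w 0.0523
x-axis [ 7.0e-04  1.4e-03 -1.0e+00] y-axis [-9.956e-01  9.340e-02 -5.000e-04] delta cm [10.56 -0.12 -0.02]
turn 179.94 or -0.06
```

View pics/t7.png

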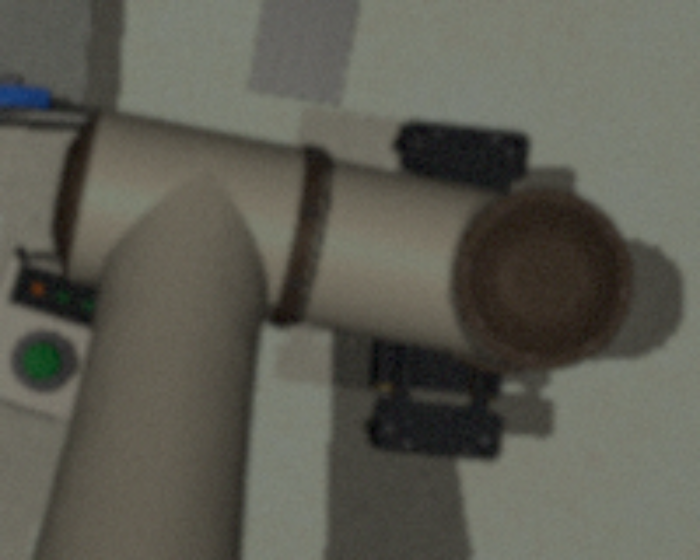

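The arm hides the label in the top view, so I'm going by the measurement. Descending to TCP z = 0.0425, where the fingertips clear the stand top by 8 mm.

{"name": "carry_out", "arguments": {"targets": [{"x": 3,"y": -0.1,"z": 0,"turn": 0,"gripper": 60},{"x": 6,"y": -0.1,"z": 0,"turn": 0,"gripper": 60},{"x": 9,"y": -0.1,"z": 0,"turn": 0,"gripper": 60},{"x": 10.5,"y": -0.1,"z": 0,"turn": 0,"gripper": 60},{"x": 10.5,"y": -0.1,"z": 0,"turn": 0,"gripper": 60},{"x": 10.5,"y": -0.1,"z": 0,"turn": 0,"gripper": 60}]}}

```text
time: 5.9
eef_pos: [0.4793, -0.2485, 0.0434]
orientation: [0.522, -0.477, 0.522, 0.478]
contact_force: [0.1, -0.6, 0.8]
grip_width: 0.0519
```

```bash
python3 -c "
from h import *
go([.4794,-.2507,.0425],-5.3)
a=env.get_image('scene');cv2.imwrite('pics/s8.png',cv2.resize(a[150:300,140:330],None,fx=4,fy=4)[:,:,::-1])
"
```

```text
pos [ 0.4793 -0.2485  0.0434] t 5.9 F [ 0.1 -0.6  0.8] w 0.0519
x-axis [-4.0e-04  1.3e-03 -1.0e+00] y-axis [-9.96e-01  8.93e-02  5.00e-04] delta cm [ 0.09 -0.03 -0.21]
turn -179.83 or 0.17
```

View pics/s8.png

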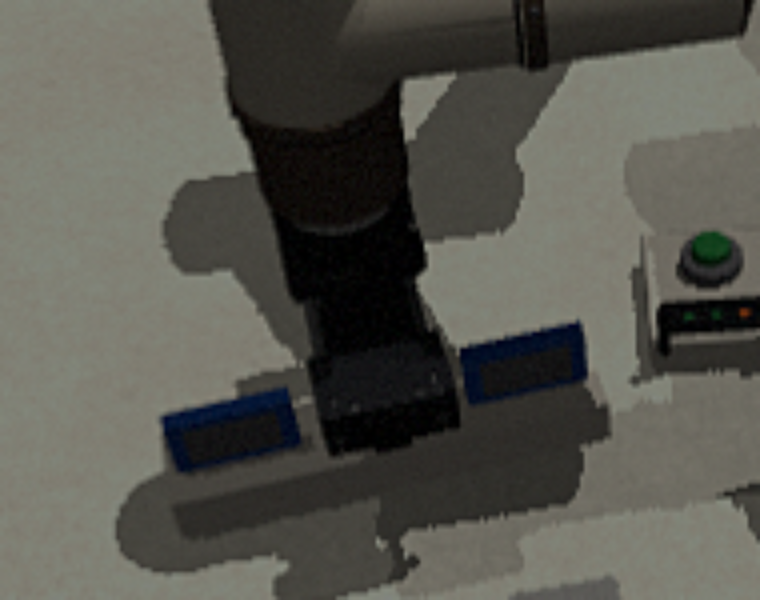

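Centred over the red label between the two blue ones. Closing, with a 2 mm correction.

{"name": "carry_out", "arguments": {"targets": [{"x": 0,"y": 0,"z": -0.2,"turn": 0,"gripper": 60},{"x": 0,"y": 0,"z": -0.2,"turn": 0,"gripper": 25},{"x": 0,"y": 0,"z": -0.2,"turn": 0,"gripper": 0},{"x": 0,"y": 0,"z": -0.2,"turn": 0,"gripper": 0},{"x": 0,"y": 0,"z": -0.2,"turn": 0,"gripper": 0},{"x": 0,"y": 0,"z": -0.2,"turn": 0,"gripper": 0},{"x": 0,"y": 0,"z": -0.2,"turn": 0,"gripper": 0},{"x": 0,"y": 0,"z": -0.2,"turn": 0,"gripper": 0}]}}

```text
time: 6.62
eef_pos: [0.4801, -0.2511, 0.0445]
orientation: [0.523, -0.477, 0.521, 0.477]
contact_force: [0.6, -0.5, 0.1]
grip_width: 0.0132
```

```bash
python3 -c "
from h import *
go([.4794,-.2507,.0425],-5.3)
"
```

```text
pos [ 0.4801 -0.2511  0.0445] t 6.62 F [ 0.6 -0.5  0.1] w 0.0132
x-axis [ 2.4e-03  6.0e-04 -1.0e+00] y-axis [-0.996   0.0897 -0.0024] delta cm [0.2  0.07 0.03]
turn -179.85 or 0.15
```

{"name": "carry_out", "arguments": {"targets": [{"x": -1,"y": 0,"z": 0,"turn": 0,"gripper": 0},{"x": -2,"y": 0,"z": 0,"turn": 0,"gripper": 0},{"x": -4,"y": 0,"z": 0,"turn": 0,"gripper": 0},{"x": -7,"y": 0,"z": 0,"turn": 0,"gripper": 0},{"x": -10,"y": 0,"z": 0,"turn": 0,"gripper": 0},{"x": -14,"y": 0,"z": 0,"turn": 0,"gripper": 0},{"x": -18,"y": 0,"z": 0,"turn": 0,"gripper": 0},{"x": -18,"y": 0,"z": 0,"turn": 0,"gripper": 0}]}}

```text
time: 7.28
eef_pos: [0.4839, -0.2532, 0.2351]
orientation: [0.525, -0.484, 0.518, 0.471]
contact_force: [0.0, -0.9, 0.2]
grip_width: 0.0115
```

```bash
python3 -c "
from h import *
a=env.get_image('scene');cv2.imwrite('pics/s9.png',cv2.resize(a[100:300,140:380],None,fx=3,fy=3)[:,:,::-1])
a=env.get_image('top');cv2.imwrite('pics/t9.png',cv2.resize(a[200:360,280:480],None,fx=3.5,fy=3.5)[:,:,::-1])
go([.6023,.1195,.22],-2.95)
print(env.sense()['moment'])
"
```

```text
pos [ 0.4803 -0.2512  0.2276] t 7.38 F [-0.4  0.  -1.6] w 0.0116
x-axis [ 8.2e-03 -3.0e-04 -1.0e+00] y-axis [-0.9959  0.0898 -0.0082] delta cm [ 0.85 -8.81 38.02]
turn 177.8 or -2.2
[ 0.03213066  0.11995365 -0.01699182]
```

View pics/s9.png

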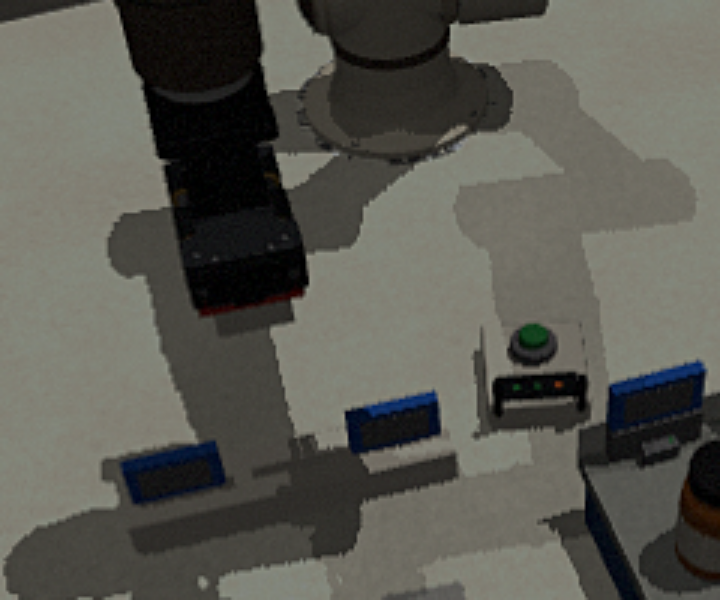

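The label is held: the red rim and the tongue are visible under the gripper at crop (255,315), and the blue ones haven't moved. Transferring over the dock.

{"name": "carry_out", "arguments": {"targets": [{"x": 0,"y": -0.8,"z": 3.5,"turn": 0,"gripper": 0},{"x": 0,"y": -1.7,"z": 7.5,"turn": -0.5,"gripper": 0},{"x": 0,"y": -2.6,"z": 11.3,"turn": -1,"gripper": 0},{"x": 0,"y": -3.5,"z": 15.2,"turn": -1.5,"gripper": 0},{"x": 0,"y": -4.4,"z": 19,"turn": -2,"gripper": 0},{"x": 0,"y": -5.3,"z": 22.8,"turn": -2.2,"gripper": 0},{"x": 0,"y": -6.2,"z": 26.6,"turn": -2.2,"gripper": 0},{"x": 0,"y": -7,"z": 30.4,"turn": -2.2,"gripper": 0},{"x": 0,"y": -7.9,"z": 34.2,"turn": -2.2,"gripper": 0},{"x": 0,"y": -8.8,"z": 38,"turn": -2.2,"gripper": 0}]}}

```text
time: 8.22
eef_pos: [0.6012, 0.1209, 0.227]
orientation: [0.514, -0.488, 0.512, 0.485]
contact_force: [1.1, -0.4, -1.2]
grip_width: 0.0117
```

```bash
python3 -c "
from h import *
env.get_image('scene')
go([.6023,.1195,.17],-2.95)
a=env.get_image('scene');cv2.imwrite('pics/s10.png',cv2.resize(a[100:300,280:520],None,fx=3,fy=3)[:,:,::-1])
go([.6023,.1195,.17],-2.95)
"
```

```text
pos [0.604  0.1268 0.2263] t 8.27 F [5.1 2.6 0.2] w 0.0121
x-axis [ 8.1e-03  6.0e-04 -1.0e+00] y-axis [-0.9989  0.0465 -0.0081] delta cm [ 5.63  0.18 -0.74]
turn -179.71 or 0.29
pos [0.6025 0.1239 0.226 ] t 8.32 F [-0.9 -0.3 -0.6] w 0.012
x-axis [ 5.4e-03 -8.0e-04 -1.0e+00] y-axis [-0.9989  0.0464 -0.0055] delta cm [ 5.6   0.03 -0.43]
turn -179.71 or 0.29
```

View pics/s10.png

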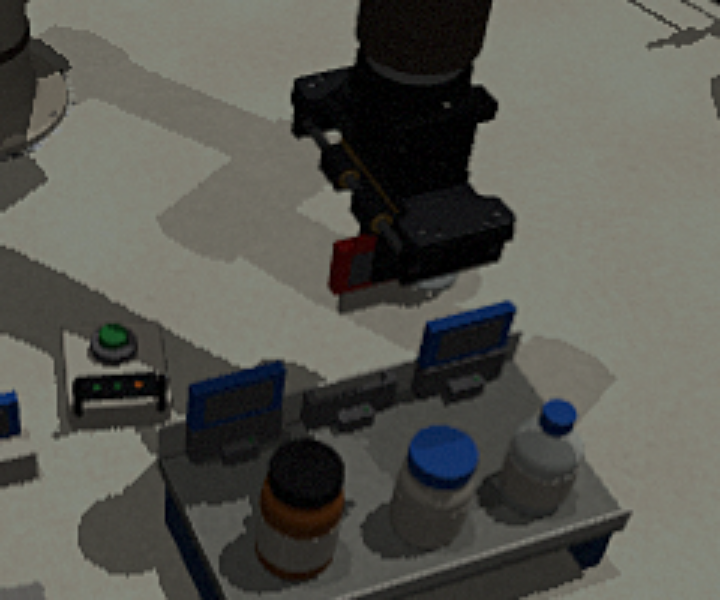

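{"name": "carry_out", "arguments": {"targets": [{"x": 0,"y": 0,"z": -0.4,"turn": 0.3,"gripper": 0},{"x": 1.5,"y": 0,"z": -0.4,"turn": 0.3,"gripper": 0},{"x": 3.5,"y": 0,"z": -0.4,"turn": 0.3,"gripper": 0},{"x": 5.3,"y": 0,"z": -0.4,"turn": 0.3,"gripper": 0},{"x": 5.3,"y": 0,"z": -0.4,"turn": 0.3,"gripper": 0},{"x": 5.3,"y": 0,"z": -0.4,"turn": 0.3,"gripper": 0},{"x": 5.3,"y": 0,"z": -0.4,"turn": 0.3,"gripper": 0}]}}

```text
time: 8.9
eef_pos: [0.6029, 0.1191, 0.1739]
orientation: [0.514, -0.489, 0.512, 0.485]
contact_force: [0.3, -0.5, -0.2]
grip_width: 0.0119
```

```bash
python3 -c "
from h import *
go([.6023,.1195,.15],-2.95)
a=env.get_image('scene');cv2.imwrite('pics/s11raw.png',a[:,:,::-1]);cv2.imwrite('pics/s11.png',cv2.resize(a[170:260,330:460],None,fx=6,fy=6,interpolation=cv2.INTER_CUBIC)[:,:,::-1])
go([.6023,.1195,.15],-2.95)
b=env.get_image('top');cv2.imwrite('pics/t11.png',cv2.resize(b[150:310,150:350],None,fx=3.5,fy=3.5)[:,:,::-1])
go([.6023,.1195,.15],-2.95)
for t in ('label_red','label_red_screen','dock_mouth'):
  print(t,[(d['confidence'],d['at']) for d in env.mark_of(t,'scene')])
"
```

```text
pos [0.6029 0.1191 0.1739] t 8.9 F [ 0.3 -0.5 -0.2] w 0.0119
x-axis [ 0.0064 -0.0011 -1.    ] y-axis [-0.9986  0.0522 -0.0064] delta cm [2.38 0.08 0.04]
turn 179.96 or -0.04
pos [0.6032 0.1194 0.1743] t 8.95 F [-0.8  0.1 -0.8] w 0.0121
x-axis [ 7.4e-03 -5.0e-04 -1.0e+00] y-axis [-0.9986  0.0521 -0.0074] delta cm [2.43 0.11 0.01]
turn 179.96 or -0.04
pos [0.6033 0.1196 0.1745] t 9.0 F [0.1 0.5 0.3] w 0.0119
x-axis [ 7.7e-03 -1.0e-04 -1.0e+00] y-axis [-0.9986  0.052  -0.0077] delta cm [ 2.45  0.11 -0.02]
turn 179.97 or -0.03
label_red [(0.56, [0.6063, 0.1189, 0.1376]), (0.47, [0.5949, 0.1188, 0.184])]
label_red_screen [(0.81, [0.5955, 0.1193, 0.183])]
dock_mouth [(0.76, [0.6003, 0.1226, 0.1031])]
```

View pics/s11.png

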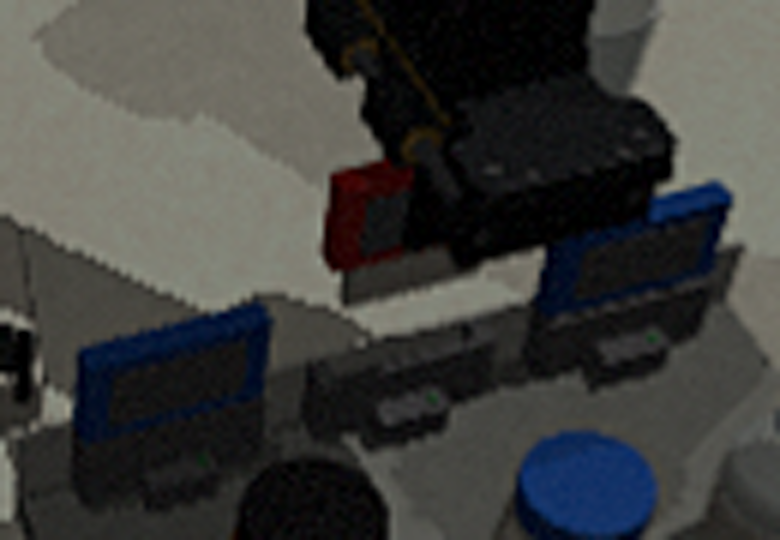

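View pics/t11.png

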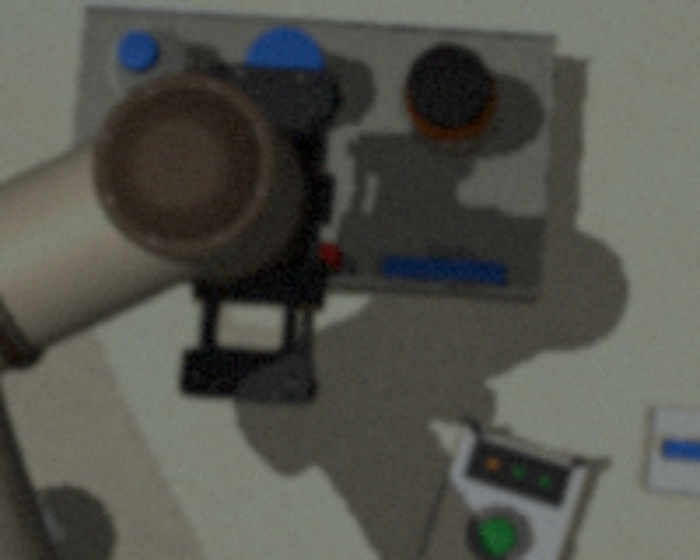

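```bash
cat >> h.py <<'E'
def box(o,yaw,x,y,z):
    c,s=np.cos(np.radians(yaw)),np.sin(np.radians(yaw))
    P=np.array([[i,j,k] for i in x for j in y for k in z],float)
    return np.c_[o[0]+c*P[:,0]-s*P[:,1],o[1]+s*P[:,0]+c*P[:,1],o[2]+P[:,2]]
def wire(im,cam,P,col,off,f):
    p=((proj(cam,P)-off+.5)*f).astype(int)
    for a in range(8):
        for b in (1,2,4):
            if not a&b: cv2.line(im,tuple(map(int,p[a])),tuple(map(int,p[a|b])),col,1)
E
python3 -c "
from h import *
im=cv2.imread('pics/s11raw.png'); off=np.array([330,170]);f=6
b=cv2.resize(im[170:260,330:460],None,fx=f,fy=f,interpolation=cv2.INTER_CUBIC);b=np.clip(b*1.8,0,255).astype(np.uint8)
o=[.6035,.1194,.1743-.0355]
wire(b,'scene',box(o,-2.95,(-.004,.004),(-.028,.028),(0,.026)),(0,255,255),off,f)
wire(b,'scene',box(o,-2.95,(-.006,.006),(-.038,.038),(.026,.07)),(0,255,0),off,f)
for k in(-1,1):
  d=box([.6022,.1193,.078],-2.95,(0,0),(k*.1,k*.1),(0,0))[0]
  wire(b,'scene',box(d,-2.95,(-.006,.006),(-.038,.038),(.026,.07)),(255,255,0),off,f)
wire(b,'scene',box([.6022,.1193,.07],-2.95,(-.0055,.0055),(-.031,.031),(.03,.034)),(255,0,255),off,f)
cv2.imwrite('pics/w11.png',b)"
```

```text
(no output)
```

View pics/w11.png

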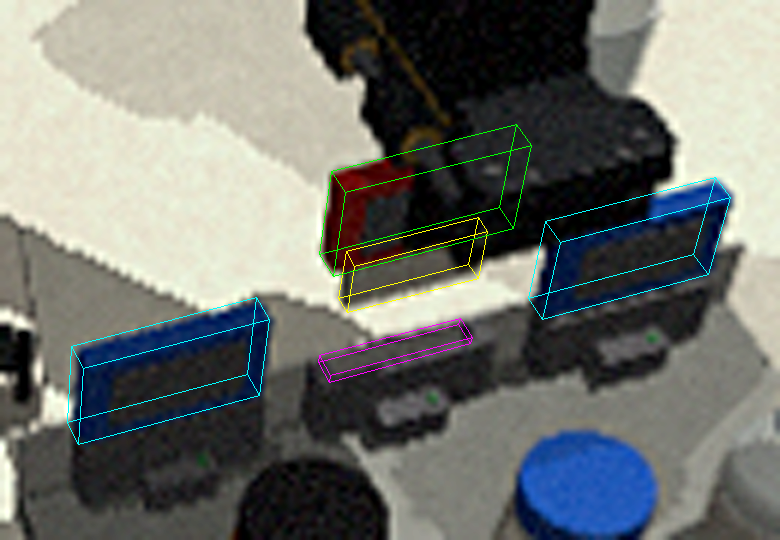

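The wireframes fit both the held label and the docked blue ones to within ~1 px, so the alignment is good. Descending to 5 mm above the mouth.

{"name": "carry_out", "arguments": {"targets": [{"x": 1,"y": 0.1,"z": 0,"turn": 0,"gripper": 0},{"x": 2,"y": 0.1,"z": 0,"turn": 0,"gripper": 0},{"x": 2.7,"y": 0.1,"z": 0,"turn": 0,"gripper": 0},{"x": 2.7,"y": 0.1,"z": 0,"turn": 0,"gripper": 0},{"x": 2.7,"y": 0.1,"z": 0,"turn": 0,"gripper": 0},{"x": 2.7,"y": 0.1,"z": 0,"turn": 0,"gripper": 0}]}}

```text
time: 9.65
eef_pos: [0.6023, 0.1199, 0.1469]
orientation: [0.514, -0.489, 0.511, 0.485]
contact_force: [0.0, -0.1, -0.8]
grip_width: 0.0116
```

```bash
cat > look.py <<'E'
import sys
from h import *
n=sys.argv[1]; z=float(sys.argv[2]) 
G=(.6020,.1200)
go([*G,z],-2.95)
a=env.get_image('scene'); go([*G,z],-2.95)
off=np.array([340,180]);f=8
b=cv2.resize(a[180:250,340:435],None,fx=f,fy=f,interpolation=cv2.INTER_CUBIC)[:,:,::-1];b=np.clip(b*1.8,0,255).astype(np.uint8)
cv2.imwrite(f'pics/{n}.png',b)
env.get_image('scene'); go([*G,z],-2.95)
E
python3 look.py s12 .13
```

```text
pos [0.6023 0.1199 0.1469] t 9.65 F [ 0.  -0.1 -0.8] w 0.0116
x-axis [ 7.1e-03 -4.0e-04 -1.0e+00] y-axis [-0.9986  0.0515 -0.0071] delta cm [1.69 0.05 0.  ]
turn 180.0 or -0.0
pos [0.6025 0.12   0.1472] t 9.7 F [ 0.   0.4 -0.2] w 0.012
x-axis [ 7.6e-03 -1.0e-04 -1.0e+00] y-axis [-0.9986  0.0515 -0.0076] delta cm [ 1.72  0.06 -0.01]
turn 180.0 or -0.0
pos [0.6025 0.1201 0.1474] t 9.75 F [-0.2 -0.  -0.1] w 0.0115
x-axis [ 7.8e-03  1.0e-04 -1.0e+00] y-axis [-0.9986  0.0516 -0.0078] delta cm [ 1.74  0.06 -0.01]
turn 179.99 or -0.01
```

View pics/s12.png

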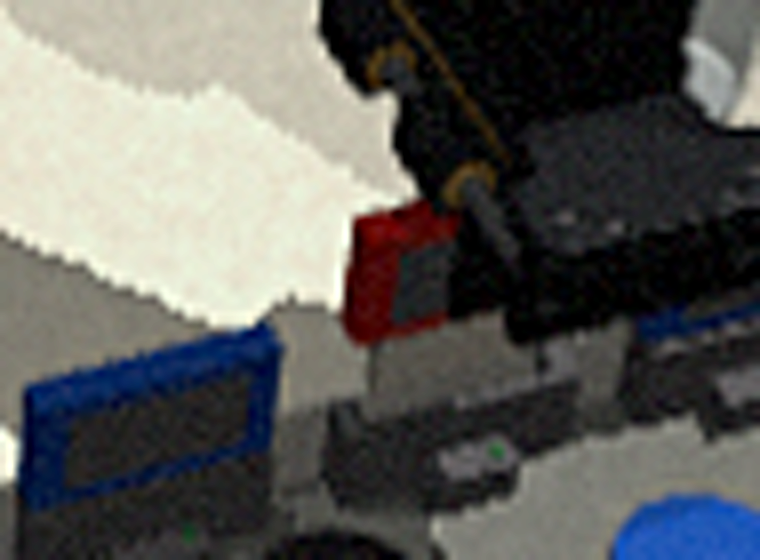

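Tongue spans crop 370–538 and the dock 328–577, so it is centred along the lip. Descending slowly into the mouth.

{"name": "carry_out", "arguments": {"targets": [{"x": 0.3,"y": 0.05,"z": 0,"turn": 0,"gripper": 0},{"x": 0.6,"y": 0.05,"z": 0,"turn": 0,"gripper": 0},{"x": 0.9,"y": 0.05,"z": 0,"turn": 0,"gripper": 0},{"x": 1.2,"y": 0.05,"z": 0,"turn": 0,"gripper": 0},{"x": 1.2,"y": 0.05,"z": 0,"turn": 0,"gripper": 0}]}}

```text
time: 10.17
eef_pos: [0.6023, 0.1201, 0.1348]
orientation: [0.515, -0.489, 0.511, 0.485]
contact_force: [0.4, -0.1, -1.5]
grip_width: 0.0118
```

```bash
python3 look.py s13 .113
```

```text
pos [0.6023 0.1201 0.1348] t 10.17 F [ 0.4 -0.1 -1.5] w 0.0118
x-axis [ 0.008  0.    -1.   ] y-axis [-0.9986  0.0516 -0.008 ] delta cm [ 2.18  0.04 -0.01]
turn 179.99 or -0.01
pos [0.6022 0.1201 0.135 ] t 10.22 F [ 1.2  0.1 -1.2] w 0.0117
x-axis [ 0.008  0.    -1.   ] y-axis [-0.9986  0.0515 -0.008 ] delta cm [ 2.2   0.04 -0.01]
turn 180.0 or -0.0
pos [0.6022 0.1201 0.1351] t 10.27 F [ 0.5 -0.3 -1.6] w 0.0114
x-axis [ 0.008  0.    -1.   ] y-axis [-0.9986  0.0516 -0.008 ] delta cm [ 2.21  0.04 -0.01]
turn 179.99 or -0.01
```

View pics/s13.png

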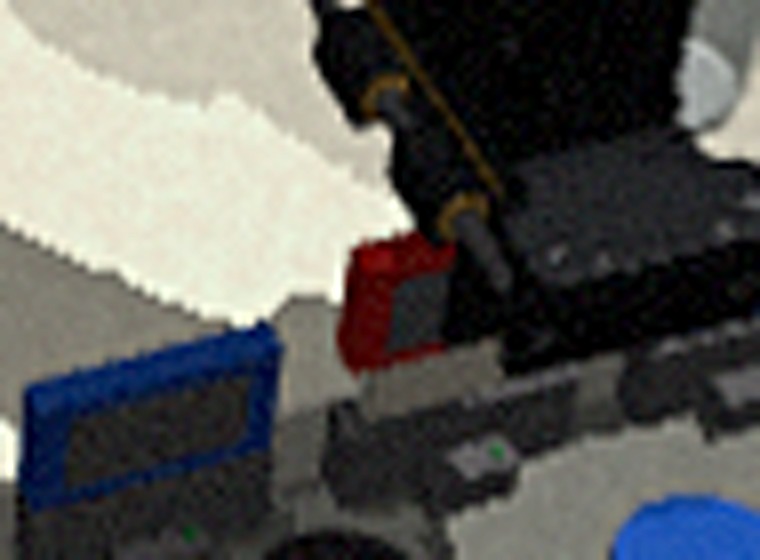

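No contact force, and the tongue is going in behind the lip. Continuing to the shoe.

{"name": "carry_out", "arguments": {"targets": [{"x": 0.3,"y": 0.04,"z": 0,"turn": 0,"gripper": 0},{"x": 0.6,"y": 0.04,"z": 0,"turn": 0,"gripper": 0},{"x": 0.9,"y": 0.04,"z": 0,"turn": 0,"gripper": 0},{"x": 1.1,"y": 0.04,"z": 0,"turn": 0,"gripper": 0},{"x": 1.1,"y": 0.04,"z": 0,"turn": 0,"gripper": 0}]}}

```text
time: 10.68
eef_pos: [0.6023, 0.1202, 0.1237]
orientation: [0.515, -0.489, 0.51, 0.485]
contact_force: [2.5, -0.8, -2.0]
grip_width: 0.0117
```

```bash
python3 look.py s14 .113
```

```text
pos [0.6023 0.1202 0.1237] t 10.68 F [ 2.5 -0.8 -2. ] w 0.0117
x-axis [ 8.6e-03  1.0e-04 -1.0e+00] y-axis [-0.9986  0.0515 -0.0086] delta cm [ 1.07  0.04 -0.02]
turn 180.0 or -0.0
pos [0.6023 0.1201 0.1238] t 10.73 F [ 2.7  0.3 -2.4] w 0.012
x-axis [ 8.6e-03  2.0e-04 -1.0e+00] y-axis [-0.9986  0.0516 -0.0086] delta cm [ 1.08  0.04 -0.02]
turn 179.99 or -0.01
pos [0.6023 0.1202 0.1238] t 10.78 F [ 2.6 -0.4 -3.5] w 0.0117
x-axis [ 8.6e-03  2.0e-04 -1.0e+00] y-axis [-0.9986  0.0516 -0.0086] delta cm [ 1.08  0.04 -0.02]
turn 179.99 or -0.01
```

View pics/s14.png

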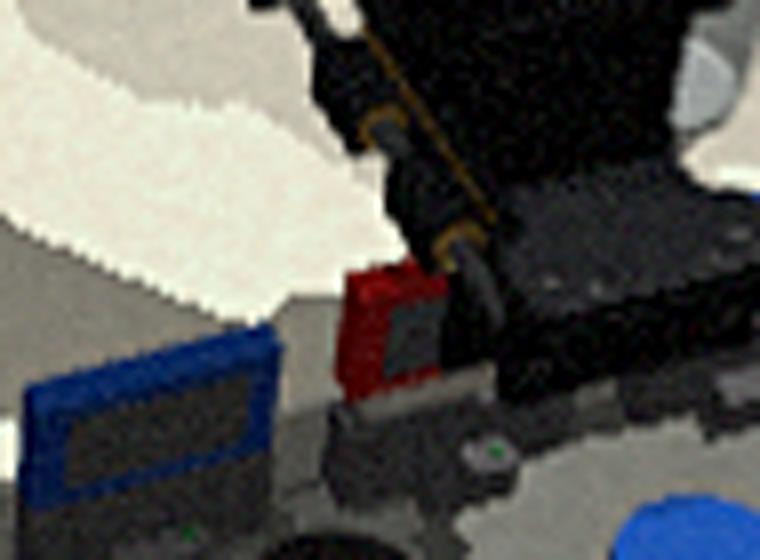

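A light 2.6 N from the lip, so I'm easing the label 0.5 mm towards +x and continuing down.

{"name": "carry_out", "arguments": {"targets": [{"x": 0.1,"y": -0.06,"z": 0,"turn": 0,"gripper": 0},{"x": 0.3,"y": -0.06,"z": 0,"turn": 0,"gripper": 0},{"x": 0.5,"y": -0.06,"z": 0,"turn": 0,"gripper": 0},{"x": 0.7,"y": -0.06,"z": 0,"turn": 0,"gripper": 0},{"x": 0.7,"y": -0.06,"z": 0,"turn": 0,"gripper": 0}]}}

```text
time: 11.2
eef_pos: [0.6025, 0.12, 0.1174]
orientation: [0.515, -0.489, 0.511, 0.485]
contact_force: [-2.6, -0.3, 5.9]
grip_width: 0.0118
```

```bash
python3 look.py s15 .113
```

```text
pos [0.6025 0.12   0.1174] t 11.2 F [-2.6 -0.3  5.9] w 0.0118
x-axis [ 8.e-03 -3.e-04 -1.e+00] y-axis [-0.9987  0.0513 -0.008 ] delta cm [ 0.44  0.06 -0.  ]
turn -179.99 or 0.01
pos [0.6026 0.12   0.1177] t 11.25 F [-2.4  0.   5.8] w 0.0122
x-axis [ 8.1e-03 -2.0e-04 -1.0e+00] y-axis [-0.9987  0.0513 -0.0081] delta cm [ 0.47  0.06 -0.01]
turn -179.99 or 0.01
pos [0.6025 0.12   0.1178] t 11.3 F [-3.  -0.   6.4] w 0.012
x-axis [ 8.1e-03 -2.0e-04 -1.0e+00] y-axis [-0.9986  0.0513 -0.0081] delta cm [ 0.48  0.06 -0.  ]
turn -179.99 or 0.01
```

View pics/s15.png

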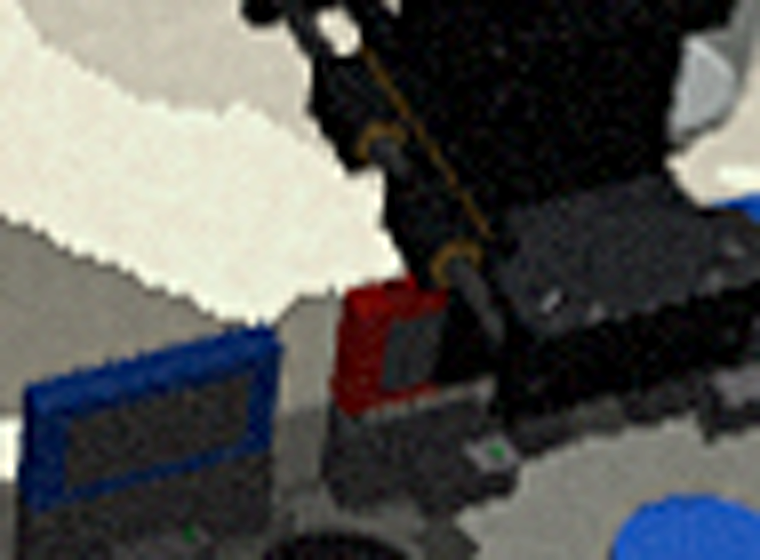

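{"name": "carry_out", "arguments": {"targets": [{"x": 0.2,"y": 0.03,"z": 0,"turn": 0,"gripper": 0},{"x": 0.35,"y": 0.03,"z": 0,"turn": 0,"gripper": 0},{"x": 0.5,"y": 0.03,"z": 0,"turn": 0,"gripper": 0},{"x": 0.5,"y": 0.03,"z": 0,"turn": 0,"gripper": 0},{"x": 0.5,"y": 0.03,"z": 0,"turn": 0,"gripper": 0}]}}

```text
time: 11.72
eef_pos: [0.6025, 0.12, 0.1147]
orientation: [0.515, -0.49, 0.51, 0.485]
contact_force: [-2.6, 0.1, 8.9]
grip_width: 0.0116
```

```bash
python3 look.py s16 .113
```

```text
pos [0.6025 0.12   0.1147] t 11.72 F [-2.6  0.1  8.9] w 0.0116
x-axis [ 9.4e-03 -4.0e-04 -1.0e+00] y-axis [-0.9987  0.0506 -0.0095] delta cm [ 0.17  0.05 -0.  ]
turn -179.95 or 0.05
pos [0.6025 0.12   0.1147] t 11.77 F [-3.3 -0.9  8. ] w 0.0118
x-axis [ 9.5e-03 -4.0e-04 -1.0e+00] y-axis [-0.9987  0.0507 -0.0095] delta cm [ 0.17  0.05 -0.  ]
turn -179.96 or 0.04
pos [0.6025 0.12   0.1147] t 11.82 F [-2.9 -0.7  8.8] w 0.0115
x-axis [ 9.4e-03 -3.0e-04 -1.0e+00] y-axis [-0.9987  0.0507 -0.0094] delta cm [ 0.17  0.05 -0.  ]
turn -179.95 or 0.05
```

View pics/s16.png

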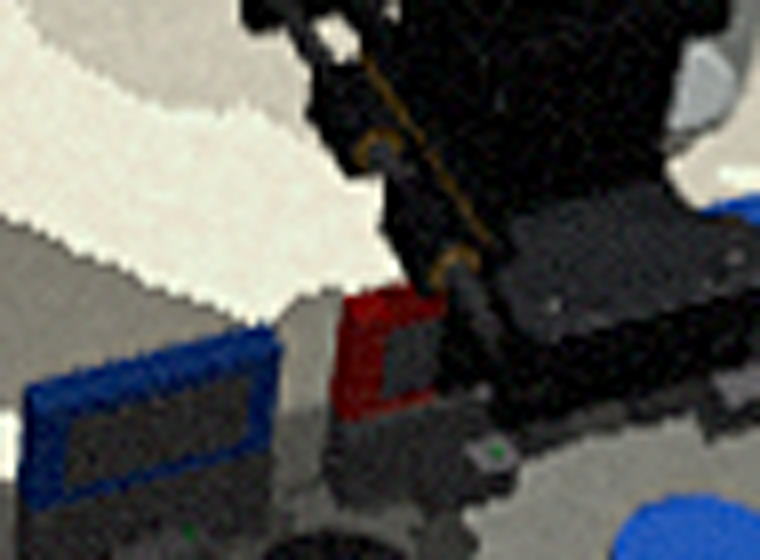

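{"name": "carry_out", "arguments": {"targets": [{"x": 0.15,"y": 0.04,"z": 0,"turn": 0,"gripper": 0},{"x": 0.25,"y": 0.04,"z": 0,"turn": 0,"gripper": 0},{"x": 0.25,"y": 0.04,"z": 0,"turn": 0,"gripper": 0},{"x": 0.25,"y": 0.04,"z": 0,"turn": 0,"gripper": 0}]}}

```text
time: 12.15
eef_pos: [0.6025, 0.12, 0.1147]
orientation: [0.515, -0.49, 0.51, 0.484]
contact_force: [-3.5, 0.2, 11.5]
grip_width: 0.0114
```

{"name": "carry_out", "arguments": {"targets": [{"x": 0.25,"y": 0.04,"z": 0,"turn": 0,"gripper": 0},{"x": 0.3,"y": 0.04,"z": 0,"turn": 0,"gripper": 0},{"x": 0.3,"y": 0.04,"z": 0,"turn": 0,"gripper": 0},{"x": 0.3,"y": 0.04,"z": 0,"turn": 0,"gripper": 0}]}}

```text
time: 12.48
eef_pos: [0.6025, 0.12, 0.1147]
orientation: [0.515, -0.491, 0.509, 0.484]
contact_force: [-4.1, -0.5, 13.1]
grip_width: 0.0118
```

```bash
python3 look.py s17 .113
```

```text
pos [0.6025 0.12   0.1147] t 12.48 F [-4.1 -0.5 13.1] w 0.0118
x-axis [ 1.330e-02 -5.000e-04 -9.999e-01] y-axis [-0.9987  0.0492 -0.0134] delta cm [ 0.17  0.05 -0.01]
turn -179.87 or 0.13
pos [0.6025 0.12   0.1147] t 12.53 F [-3.9 -0.6 12. ] w 0.0118
x-axis [ 1.330e-02 -6.000e-04 -9.999e-01] y-axis [-0.9987  0.0492 -0.0133] delta cm [ 0.17  0.05 -0.  ]
turn -179.87 or 0.13
pos [0.6025 0.12   0.1147] t 12.58 F [-3.2 -0.4 11.9] w 0.0117
x-axis [ 1.330e-02 -6.000e-04 -9.999e-01] y-axis [-0.9987  0.0492 -0.0133] delta cm [ 0.17  0.05 -0.  ]
turn -179.87 or 0.13
```

View pics/s17.png

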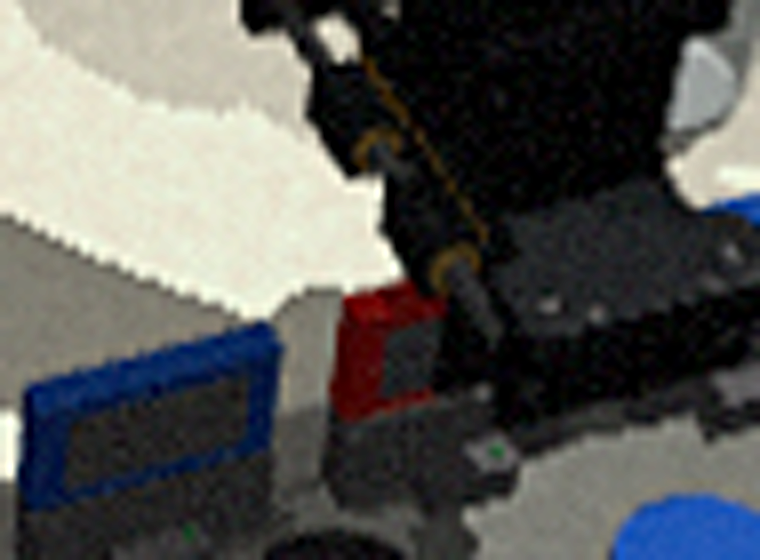

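z has stayed at 0.1147 over three calls while the force rose from 9 to 13 N. That matches the expected home TCP height (0.078 + ~0.0365), so the shoulders are down. A little more margin and some side relief next.

{"name": "carry_out", "arguments": {"targets": [{"x": 0.3,"y": 0.08,"z": 0,"turn": 0,"gripper": 0},{"x": 0.4,"y": 0.08,"z": 0,"turn": 0,"gripper": 0},{"x": 0.45,"y": 0.08,"z": 0,"turn": 0,"gripper": 0},{"x": 0.45,"y": 0.08,"z": 0,"turn": 0,"gripper": 0},{"x": 0.45,"y": 0.08,"z": 0,"turn": 0,"gripper": 0},{"x": 0.45,"y": 0.08,"z": 0,"turn": 0,"gripper": 0}]}}

```text
time: 13.08
eef_pos: [0.6025, 0.12, 0.1146]
orientation: [0.516, -0.492, 0.508, 0.484]
contact_force: [-6.1, -0.7, 18.4]
grip_width: 0.012
```

```bash
cat > fin.py <<'E'
from h import *
for i in range(2):
    go([.602,.12,.113],-2.95); a=env.get_image('scene'); t=env.get_image('top')
cv2.imwrite('pics/s18.png',a[:,:,::-1])
off=np.array([340,180]);f=8
b=cv2.resize(a[180:250,340:435],None,fx=f,fy=f,interpolation=cv2.INTER_CUBIC)[:,:,::-1];b=np.clip(b*1.8,0,255).astype(np.uint8)
wire(b,'scene',box([.6022,.1198,.078],-2.95,(-.006,.006),(-.038,.038),(.026,.07)),(0,255,0),off,f)
d=box([.6022,.1198,.078],-2.95,(0,0),(-.1,-.1),(0,0))[0]
wire(b,'scene',box(d,-2.95,(-.006,.006),(-.038,.038),(.026,.07)),(255,255,0),off,f)
cv2.imwrite('pics/w18.png',b)
for n in('label_red','label_red_screen'): print(n,[(x['confidence'],x['at']) for x in env.mark_of(n,'scene')])
E
python3 fin.py
```

```text
pos [0.6025 0.12   0.1146] t 13.08 F [-6.1 -0.7 18.4] w 0.012
x-axis [ 1.660e-02 -8.000e-04 -9.999e-01] y-axis [-0.9987  0.0481 -0.0166] delta cm [ 0.16  0.05 -0.  ]
turn -179.81 or 0.19
pos [0.6025 0.12   0.1147] t 13.18 F [-5.2  0.1 18.5] w 0.0123
x-axis [ 1.670e-02 -7.000e-04 -9.999e-01] y-axis [-0.9987  0.0481 -0.0167] delta cm [ 0.17  0.05 -0.  ]
turn -179.81 or 0.19
label_red [(0.47, [0.6059, 0.1172, 0.0781])]
label_red_screen [(0.65, [0.5943, 0.119, 0.1248])]
```

View pics/w18.png

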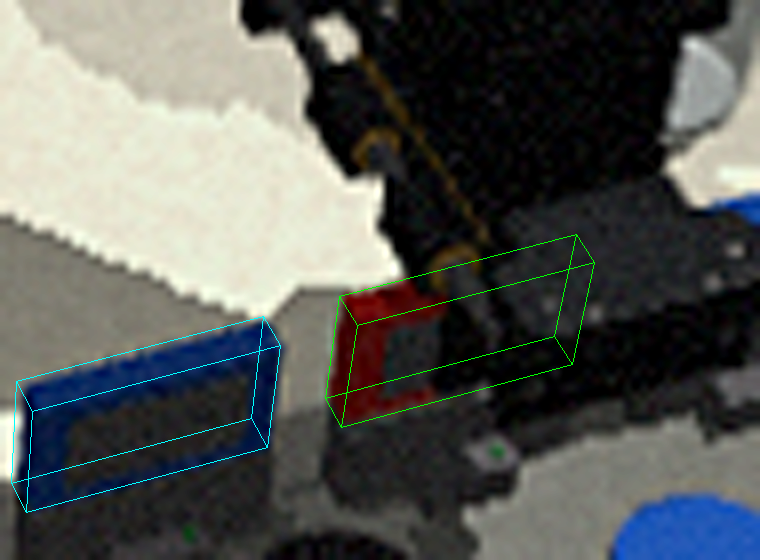

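View pics/s18.png

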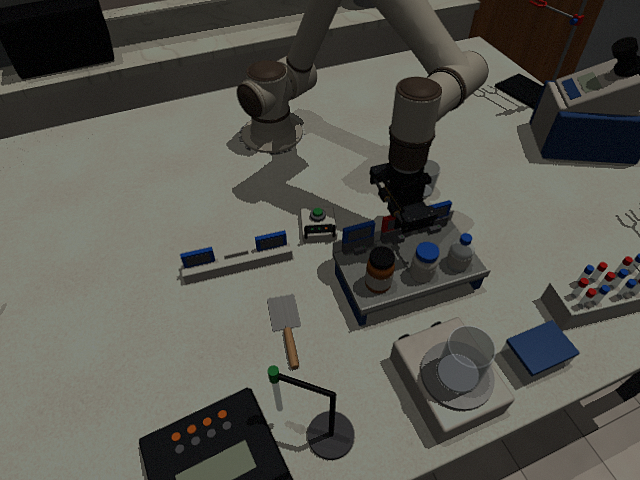

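```bash
python3 -c "
from plant import env
print(env.finish_job()); s=env.sense(); print(s['time'],s['eef_pos'],s['contact_force'],s['grip_width'])"
```

```text
the job is handed in; nothing more can be done
None
the job is handed in; nothing more can be done
```

I pressed the hub's green button and let it come up. I then moved the red-rimmed label from the middle stand slot into the empty middle dock, and handed the job in after about 13 s with the gripper still holding the label pressed home.

- **Button:** it stopped hard at z = 0.046 under about 21 N, against roughly 5 N of spring, and the pictures showed it up again afterwards. The closed fingers were wider than the button, so I judged from an image overlay that they reached the button's stop and not its collar.
- **Label home:** the tool height stayed at 0.1147 m over the last calls while the push rose from 9 to 18.5 N, so the shoulders are resting on the lip and dock. The label's outline matched the expected home position as well as the docked blue label did. The network put its underside at z = 0.078, the value for a label fully home.
- **Scene:** in the last scene picture the stand's blue labels, the bottles and jars and the spatula looked undisturbed. The beaker and the second docked blue label were partly hidden behind the gripper in that view.

**Not perfect:** the tool leaned about 1° while pressing, with a side force of about 5–6 N, so the tongue is leaning lightly on a wall of the slot. The network's x for the label came out 3 mm larger than measured, close to its stated error of about 4 mm.

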